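Get the paste pot out from behind the bottles and restock the tray

TASK

Stand both bottles from the grey stock tray on the black rubber mat, then fetch the paste pot from the yellow place behind them and set it in the middle of the round blue work pad. Next put the solder reel in the middle of the yellow place that the pot left, and only then stand each bottle back on the very spot in the tray where it stood at the start. Keep everything upright and leave the black tape and the green circuit board alone.

Things in the scene. Friction and masses are not known exactly. Their poses are not given: they have to be found in the camera images.
- flux_bottle: Brown glass dropper bottle with a light label and a black rubber bulb, loose, 0.07 kg. Body 33 mm across up to 62 mm above its foot, collar 24 mm across at 62 to 77 mm, bulb 13 mm across up to the top at 102 mm. Origin at the centre of its underside, z up along the bottle. Starts upright in the tray, on one of the two white spots.
- cleaner_bottle: Plain white plastic bottle with a blue cap, loose, 0.1 kg, 38 mm across in its straight lower part (up to 74 mm above its foot), narrowing to the 23 mm wide cap, 100 mm tall. Origin at the centre of its underside, z up. Starts upright in the tray, on the other white spot; which bottle is on which spot varies.
- paste_pot: Low round pot, cream with a red band, loose, 63 mm across, 34 mm tall, 0.07 kg. Origin at the centre of its underside, z up. Starts on the yellow place in the tray, behind the two bottles.
- solder_reel: Reel of silvery solder wire with dark blue flanges, loose, standing on a flange, 57 mm across, 42 mm tall, 0.25 kg. Origin at the centre of its underside, z up. Starts on the bench to the left or to the right of the tray.
- stock_tray: Grey metal stock tray, fixed, 160 mm (its x, away from the robot) by 180 mm (its y), yaw varies. Origin at the centre of its underside. Floor 6 mm above the bench; rims 5 mm thick, 12 mm high, rail 34 mm high at the back (+x). Painted on the floor: two white spots 48 mm across at x = -25 mm, y = +37 and -37 mm, where the bottles stand to within 2 mm, and a yellow place behind them.
- back_place (a point): Centre of the yellow round place (68 mm across) at the back of the tray, on the tray's floor, 6 mm above the bench (tray x = +25 mm, y = 0). The pot stands here at the start; the reel goes here.
- parking_mat: Black rubber mat, fixed, 100 mm (its x) by 175 mm (its y), 4 mm thick, flat on the bench; the side area for the bottles. Origin at the centre of its underside. It lies nearer the robot than the tray, to the left or right.
- work_pad: Round blue work pad with a thin white ring, fixed, 90 mm across, 5 mm thick, flat on the bench on the side where the mat is not. Origin at the centre of its underside.
- black_tape: Roll of black tape lying flat on the bench, loose, 62 mm across, 19 mm tall, origin at the centre of its underside. It lies on the other side of the tray from the reel. Leave it alone.
- green_board: Green circuit board with small components, loose, 60 x 85 x 12 mm, lying flat between the robot and the tray, origin at the centre of its underside. Leave it alone.
Things that resemble listed ones, but are neither listed nor needed, are in the scene too. What is shaped like the paste_pot but orange or pink is not meant.

How it is judged:
On the way, in this order (a step that is already met when the one before it is completed fails the run):
1. both bottles stand released on the black mat while the pot still stands in its place and the reel has not been put in the tray (x of flux_bottle in the frame of parking_mat between -0.048 and 0.048 m and y of flux_bottle in the frame of parking_mat between -0.085 and 0.085 m and height (world z) of each of flux_bottle, cleaner_bottle below 0.012 m and angle between each of flux_bottle, cleaner_bottle's own z axis and vertical below 0.15 rad and linear speed of each of flux_bottle, cleaner_bottle below 0.02 m/s and contact force between the fingers and flux_bottle below 0.1 N and x of cleaner_bottle in the frame of parking_mat between -0.048 and 0.048 m and y of cleaner_bottle in the frame of parking_mat between -0.085 and 0.085 m and contact force between the fingers and cleaner_bottle below 0.1 N and distance of paste_pot from where it was at the start of the episode below 0.012 m and horizontal distance between solder_reel and back_place above 0.08 m), for 0.2 s.
2. the pot stands released in the middle of the work pad, both bottles still on the mat (horizontal distance between paste_pot and work_pad below 0.012 m and height (world z) of paste_pot below 0.013 m and angle between each of paste_pot, flux_bottle, cleaner_bottle's own z axis and vertical below 0.15 rad and linear speed of each of paste_pot, flux_bottle, cleaner_bottle below 0.02 m/s and contact force between the fingers and paste_pot below 0.1 N and x of flux_bottle in the frame of parking_mat between -0.048 and 0.048 m and y of flux_bottle in the frame of parking_mat between -0.085 and 0.085 m and height (world z) of each of flux_bottle, cleaner_bottle below 0.012 m and contact force between the fingers and flux_bottle below 0.1 N and x of cleaner_bottle in the frame of parking_mat between -0.048 and 0.048 m and y of cleaner_bottle in the frame of parking_mat between -0.085 and 0.085 m and contact force between the fingers and cleaner_bottle below 0.1 N), for 0.2 s.
3. the reel stands released in the middle of the yellow place, pot on the pad, both bottles still on the mat (all of step 2 and horizontal distance between solder_reel and back_place below 0.012 m and height (world z) of solder_reel below 0.014 m and angle between solder_reel's own z axis and vertical below 0.15 rad and linear speed of solder_reel below 0.02 m/s and contact force between the fingers and solder_reel below 0.1 N), for 0.2 s.
At the end, for the whole second after the job is handed in: The pot stands upright within 12 mm of the middle of the work pad, the reel upright within 12 mm of the middle of the yellow place, and each bottle upright within 12 mm of where it stood at the start; all released and at rest (horizontal distance between paste_pot and work_pad below 0.012 m and height (world z) of paste_pot below 0.013 m and angle between each of paste_pot, solder_reel, flux_bottle, cleaner_bottle's own z axis and vertical below 0.15 rad and linear speed of each of paste_pot, solder_reel, flux_bottle, cleaner_bottle below 0.02 m/s and contact force between the fingers and paste_pot below 0.1 N and horizontal distance between solder_reel and back_place below 0.012 m and height (world z) of solder_reel below 0.014 m and contact force between the fingers and solder_reel below 0.1 N and distance of each of flux_bottle, cleaner_bottle from where it was at the start of the episode below 0.012 m and contact force between the fingers and flux_bottle below 0.1 N and contact force between the fingers and cleaner_bottle below 0.1 N); the robot touches nothing.
It fails at once if the black tape or the green board is moved by more than 15 mm (distance of any of black_tape, green_board from where it was at the start of the episode above 0.015 m).
It fails at once if a bottle, the pot or the reel is tipped by more than 0.6 rad (angle between any of flux_bottle, cleaner_bottle, paste_pot, solder_reel's own z axis and vertical above 0.6 rad).
It also fails if it takes over 120 s, if anything falls off the work surface, if the arm or the gripper's body presses on something with over 40 N, if the wrist force passes 120 N, or if a joint passes its speed limit or range.

ROBOT

A 6-joint arm with a two-finger parallel gripper is mounted at the origin on a cart in front of the work surface, level with it; the furniture and walls round the work are solid. World frame = base frame: x ahead of the robot, y to its left, z up, the work surface at z = 0. Lengths are in m, angles in rad, forces in N, time in s.
With the tool pointing down it reaches from about 0.3 to 0.875 m from the base axis. Payload 6.4 kg.
Tool frame: the origin (TCP) lies at the very end of the fingers, on their centre line; the grasp point (between the pads) lies 19 mm behind it; z points along the fingers, y is the line along which they close (so a half turn about z gives the same grasp; the last joint's range is limited). The gripper opens to 85 mm and grips with 20 to 120 N. Pads are 22 mm wide; open, the fingers measure 114 mm over their backs; the gripper's body (76 mm by 85 mm) begins 54 mm behind the grasp point. The pads swing forward as they close: fully open they stand 13 mm farther back than shut.
Start: joints at [-1.401, 0.181, 1.607, -0, 1.354, -0.206], TCP at [0.211, -0.535, 0.231] pointing down, gripper open.
Joint ranges: [-2.99, 2.99], [-0.89, 2.07], [0.3, 2.58], [-1.14, 4.28], [0, 2.63], [-3.12, 3.12]. Speed limits (rad/s): [2.57, 2.57, 3.01, 3.14, 3.14, 3.14].

INTERFACE

Orientations are given as a unit quaternion [w, x, y, z].
In Python, from bench import * gives the robot as it stands. The module is installed in compiled form; this text tells all that it offers.
- The arm moves only by the tool arm_command, never from a script. Its arguments are lists of equal length, an entry for each row: "dp": the shift along the tool's x, y, z in units of 0.25 m (1.0 is 0.25 m), a list of three; "turn": the turn, a rotation vector about the tool's x, y, z in units of 30 degrees (1.0 is 30 degrees), a list of three; "jaw": the opening, from 0 (shut) to 1 (fully open). A call has 1 to 5 rows; each row is the pose to reach, as a shift and turn from the pose commanded when the call began, along the tool's axes at that moment; what a row does not reach only later rows make up. A row lasts 1/8 s, in which the tool goes at most 62.5 mm and 10.7 degrees, less where a joint would pass 70% of its speed; a pose out of reach is approached as far as the arm can. A call with a number of a shift or a turn outside -1 to 1 is refused whole. A call with a gripper value outside its range is refused whole. The fingers move at their own pace and stop on an object; the grip force is fixed at half the most. Time passes only in rows, so rows that repeat a pose let the fingers close. It gives the time, the measured TCP pose, the force, the opening and the grip force at its end, in the units of the state.
- get_obs(): the state, without advancing time (a new reading comes with each control period).
- camera(name): name is "scene" or "top" or "wrist"; returns the picture (420x560x3 uint8, blue, green, red); there is no depth.
- get_calibration(name): a dict with "camera_matrix" (3x3 intrinsics, pixels), "R" (3x3) and "t" (3): a world point X has camera coordinates R X + t; the wrist camera has in their place "mount" (4x4, takes a point from camera to tool coordinates, whose origin is the TCP and whose axes are the flange's). Camera axes: x right, y down, z forward; pixel columns grow to the right and rows downward; lengths in m; the calibration is good to about 2 mm. A picture is of the moment at which its call begins: read the wrist's pose just before it. get_calibration takes no time and is no camera call.
- hand_in(): hands the job in; it is judged then, once.
The state is a dict: "time_s": time; "q": joint angles; "dq": joint speeds; "joint_efforts": joint torques, N m; "eef_pos": TCP position; "eef_rot": TCP orientation; "wrist_force": force on the tool from outside, world axes, zero at the start; "torque": the same for the moment, N m; "opening": opening from 0.0 (shut) to 1.0 (fully open); "grasp_force": force on a finger pad.
Only numpy, scipy, OpenCV 4.12 (cv2) and the standard library are available. Lean on these libraries where they do the work, as an engineer would, in place of code of your own. Each camera call takes 0.05 s, during which the arm holds its last target. There are 200 camera calls.

## Working session

There is one attempt and no reset: what is moved stays moved. The work goes in short steps, Python scripts to look and compute and a tool call to move; the robot and the scene stay as the last step left them, time stands still between calls to the robot, and variables do not carry over. Pictures are saved under pics/ and viewed, at most 14 in all, crops included, and the job is handed in when it is done.

Besides the shell and the picture viewer there is one more tool, called after "Request:" as name(argument=value, ...), one argument or row to a line, values as JSON. arm_command: Moves the arm, as the interface text tells. Its arguments: {"type":"object","properties":{"dp":{"type":"array"},"turn":{"type":"array"},"jaw":{"type":"array"}},"required":["dp","turn","jaw"]}

```bash
mkdir -p pics; python3 - <<'E'
from bench import *
import cv2, numpy as np
for n in ("scene","top"):
    im=camera(n); cv2.imwrite(f"pics/{n}0.png",im)
    c=get_calibration(n); print(n,np.round(c["camera_matrix"],1).tolist(),np.round(c["R"],3).tolist(),np.round(c["t"],3).tolist())
print(get_obs()); print(get_calibration("wrist"))
E
```

```text
scene [[479.6, 0.0, 279.7], [0.0, 479.6, 212.4], [0.0, 0.0, 1.0]] [[-0.673, -0.739, 0.027], [-0.35, 0.286, -0.892], [0.652, -0.61, -0.451]] [0.265, 0.232, 0.703]
top [[427.9, 0.0, 276.2], [0.0, 427.9, 212.3], [0.0, 0.0, 1.0]] [[-0.022, -1.0, 0.001], [-0.988, 0.021, -0.154], [0.154, -0.005, -0.988]] [-0.049, 0.514, 1.075]
{'time_s': 0.1, 'q': array([-1.40131372e+00,  1.81471123e-01,  1.60788847e+00,  2.56580089e-05,
        1.35381760e+00, -2.06319114e-01]), 'dq': array([ 0.00078408, -0.00059826, -0.00373773, -0.00060766,  0.00051126,
        0.00115515]), 'joint_efforts': array([-1.43707266e-04, -4.45882130e+01, -3.52239454e+01, -1.44479823e-04,
        4.18251730e-03, -1.11971147e-05]), 'eef_pos': array([ 0.21096469, -0.53437339,  0.23048123]), 'eef_rot': array([-7.91903719e-04,  9.82398722e-01,  1.86794334e-01,  2.71152605e-05]), 'wrist_force': array([ 0.23666127, -0.227813  , -0.23847707]), 'torque': array([0.01236581, 0.02391948, 0.01592757]), 'grasp_force': 0.0, 'opening': 0.9979856939368607}
{'camera_matrix': array([[343.14572643,   0.        , 274.0532327 ],
       [  0.        , 343.14572643, 211.01647002],
       [  0.        ,   0.        ,   1.        ]]), 'mount': array([[-2.47413459e-04, -9.59285063e-01, -2.82439562e-01,
         7.02967279e-02],
       [ 9.99997465e-01, -8.69496004e-04,  2.07719376e-03,
        -6.26994952e-04],
       [-2.23820102e-03, -2.82438332e-01,  9.59282846e-01,
        -1.41500780e-01],
       [ 0.00000000e+00,  0.00000000e+00,  0.00000000e+00,
         1.00000000e+00]])}
```

View pics/top0.png

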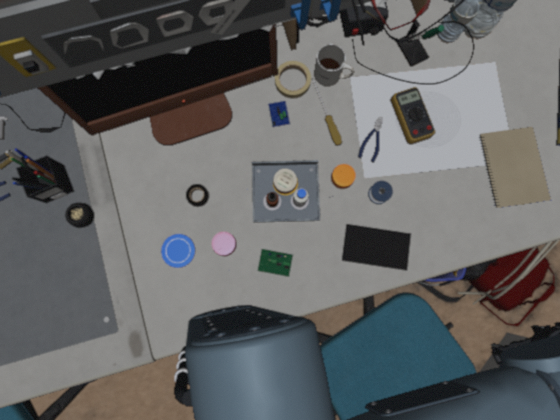

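View pics/scene0.png

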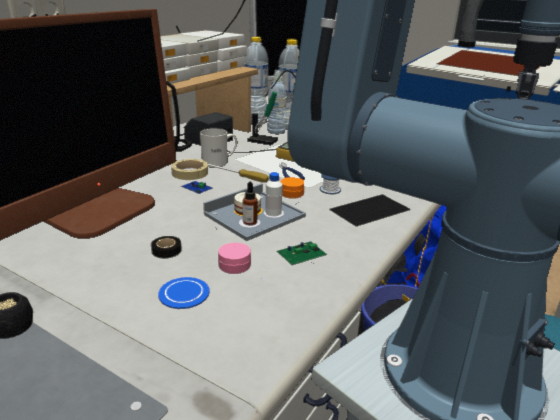

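Candidates in the top view for each target:
- **Pot:** cream/red (285,181) is the one I want. Orange (344,176) and pink (223,243) are decoys.
- **Reel:** dark blue/silver (381,191). The black tape (198,195), beige tape (293,79) and the pot of beads (79,214) are not it.
- **Flux bottle:** (272,200). **Cleaner bottle:** (301,198).
- **Mat:** (377,247). **Pad:** (178,250). **Green board:** (275,262). The blue board (279,113) is not it.

I'll check this in one close crop and measure roughly.

```bash
cat > h.py <<'E'
from bench import *
import cv2, numpy as np
from scipy.spatial.transform import Rotation as Ro
def tool():
    o=get_obs(); w,x,y,z=o["eef_rot"]; T=np.eye(4)
    T[:3,:3]=Ro.from_quat([x,y,z,w]).as_matrix(); T[:3,3]=o["eef_pos"]; return T
def shot(n):
    """image, K, camera-to-world 4x4"""
    c=get_calibration(n)
    if n=="wrist": M=tool()@c["mount"]
    else:
        M=np.eye(4); M[:3,:3]=c["R"].T; M[:3,3]=-c["R"].T@c["t"]
    return camera(n),c["camera_matrix"],M
def ray(K,M,uv,z):
    uv=np.atleast_2d(np.float64(uv)); d=np.c_[uv,np.ones(len(uv))]@np.linalg.inv(K).T@M[:3,:3].T
    return (M[:3,3]+d*((z-M[2,3])/d[:,2])[:,None])[:,:2]
def proj(K,M,P):
    P=np.atleast_2d(P); c=(P-M[:3,3])@M[:3,:3]; return (c[:,:2]/c[:,2:])@K[:2,:2].T+K[:2,2]
def blobs(im,lo,hi,amin=30):
    m=cv2.inRange(cv2.cvtColor(im,cv2.COLOR_BGR2HSV),np.array(lo),np.array(hi))
    m=cv2.morphologyEx(m,cv2.MORPH_CLOSE,np.ones((3,3)))
    return [c for c in cv2.findContours(m,cv2.RETR_EXTERNAL,cv2.CHAIN_APPROX_NONE)[0] if cv2.contourArea(c)>amin]
def go(P,yaw=None):
    """dp, turn for TCP at P, tool down, tool y axis at world angle yaw (mod pi)"""
    T=tool(); R=T[:3,:3]; d=R.T@(np.array(P)-T[:3,3])/0.25
    a=np.arctan2(R[1,1],R[0,1]); 
    yaw=a if yaw is None else yaw
    da=(yaw-a+np.pi/2)%np.pi-np.pi/2; b=a+da
    G=np.c_[[-np.sin(b),np.cos(b),0],[np.cos(b),np.sin(b),0],[0,0,-1]]
    if np.linalg.det(G)<0: G[:,0]*=-1
    rv=Ro.from_matrix(R.T@G).as_rotvec()/np.radians(30)
    print("TCP",T[:3,3].round(4),"yaw",round(a,3),"dp",d.round(3).tolist(),"turn",rv.round(3).tolist())
E
python3 - <<'E'
from h import *
im,K,M=shot("top")
cv2.imwrite("pics/crop0.png",cv2.resize(im[140:285,150:425],(800,422),interpolation=cv2.INTER_CUBIC))
hsv=cv2.cvtColor(im,cv2.COLOR_BGR2HSV)
def cen(c): return cv2.minAreaRect(c)
for nm,lo,hi,z in (("blue",(105,130,60),(120,255,255),.005),("dark",(0,0,0),(179,255,40),.004),("green",(50,100,20),(85,255,255),.01),("cream",(10,40,150),(35,120,255),.034)):
    for c in blobs(im,lo,hi,20):
        (p,s,a)=cen(c)
        if 150<p[0]<425 and 140<p[1]<285: print(nm,np.round(p,1),np.round(s,1),round(a),ray(K,M,[p],z).round(3))
for n,uv,z in (("tray",(286,191),.012),("pot",(285,181),.034),("flux",(272,201),.03),("clean",(301,198),.1),("reel",(381,191),.042),("mat",(377,247),.004),("pad",(178,250),.005),("tape",(198,195),.019),("board",(275,262),.01),("orange",(344,176),.034),("pink",(223,243),.034)): print(n,ray(K,M,[uv],z).round(3))
print(hsv[181,285],hsv[247,377],hsv[250,178],hsv[191,381],hsv[215,286])
go((0.47,0.0,0.35),np.pi/2)
E
```

```text
blue [178. 250.] [32. 32.] 0 [[0.423 0.202]]
blue [301.3 192.7] [7.1 7.8] 45 [[ 0.57  -0.129]]
dark [376.  246.6] [63.8 34.8] 8 [[ 0.421 -0.323]]
dark [197. 195.] [19.8 19.8] 45 [[0.57  0.153]]
green [274.7 262.2] [29.3 20.3] 11 [[ 0.385 -0.053]]
tray [[ 0.575 -0.087]]
pot [[ 0.597 -0.085]]
flux [[ 0.545 -0.049]]
clean [[ 0.538 -0.122]]
reel [[ 0.563 -0.336]]
mat [[ 0.42  -0.326]]
pad [[0.423 0.202]]
tape [[0.567 0.148]]
board [[ 0.386 -0.054]]
orange [[ 0.607 -0.242]]
pink [[0.436 0.08 ]]
[ 21  22 160] [120   9  29] [109 163 189] [ 0  4 59] [108  29 113]
TCP [ 0.211  -0.5345  0.2306] yaw -1.195 dp [1.749, -1.609, -0.475] turn [-0.003, -0.0, 0.718]
```

View pics/crop0.png

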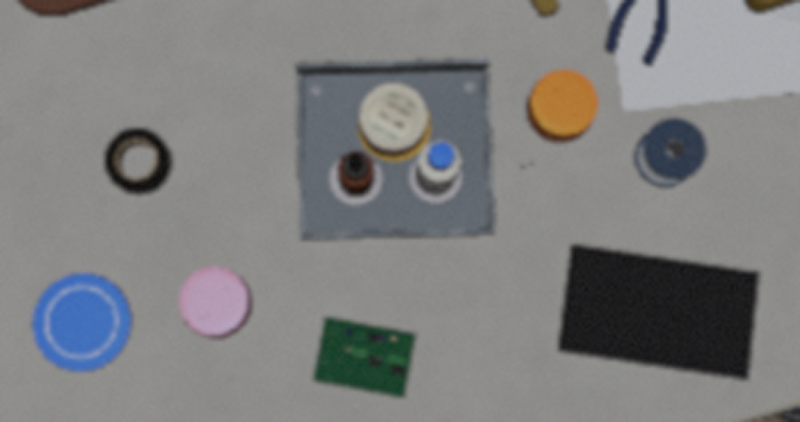

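The crop confirms the choices: cream pot (394,120), flux bottle (355,172), cleaner with blue cap (438,165), reel (670,150), mat (660,310), pad (82,322). Next I move to a wrist view.

Request:
arm_command(
  dp=[
    [0.28,-0.13,-0.2],
    [0.56,-0.27,-0.2],
    [0.84,-0.4,-0.2],
    [0.84,-0.4,-0.2],
    [0.84,-0.4,-0.2],
  ],
  turn=[
    [0,0,0.24],
    [0,0,0.48],
    [0,0,0.72],
    [0,0,0.72],
    [0,0,0.72],
  ],
  jaw=[1,1,1,1,1],
)

```text
time_s: 0.78
eef_pos: [0.3719, -0.3619, 0.2816]
eef_rot: [-0.0, 1.0, 0.002, 0.0]
wrist_force: [-0.9, -0.3, -0.4]
opening: 0.997
grasp_force: 0.0
```

Request:
arm_command(
  dp=[
    [0.2,-0.2,0],
    [0.4,-0.4,0],
    [0.64,-0.6,0],
    [0.64,-0.6,0],
    [0.64,-0.6,0],
  ],
  turn=[
    [0,0,0],
    [0,0,0],
    [0,0,0],
    [0,0,0],
    [0,0,0],
  ],
  jaw=[1,1,1,1,1],
)

```text
time_s: 1.4
eef_pos: [0.5306, -0.2142, 0.2806]
eef_rot: [-0.0, 1.0, 0.001, -0.0]
wrist_force: [0.0, -0.2, -0.2]
opening: 1.0
grasp_force: 0.0
```

```bash
python3 - <<'E'
from h import *
im,K,M=shot("wrist"); print(tool().round(3).tolist())
np.savez("w1.npz",im=im,K=K,M=M); cv2.imwrite("pics/w1.png",im)
E
```

```text
[[1.0, 0.0, -0.001, 0.53], [0.0, -1.0, 0.0, -0.215], [-0.001, -0.0, -1.0, 0.281], [0.0, 0.0, 0.0, 1.0]]
```

View pics/w1.png

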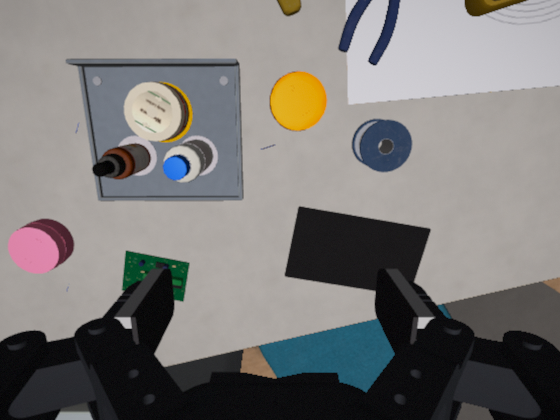

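The wrist view shows the tray (165,130), pot (156,111), flux bulb (103,168), cleaner cap (177,168), reel (385,146) and mat (358,250). Now I measure these precisely.

```bash
python3 - <<'E'
from h import *
from scipy.optimize import least_squares
d=np.load("w1.npz"); im,K,M=d["im"],d["K"],d["M"]
hsv=cv2.cvtColor(im,cv2.COLOR_BGR2HSV)
def circ(pts,r,x0):
    s=least_squares(lambda p:np.hypot(*(pts-p).T)-r,x0,loss="soft_l1",f_scale=.001); return s.x.round(4),np.median(abs(s.fun)).round(4)
def edge(c,z): return ray(K,M,c.reshape(-1,2)+0.0,z)
# yellow place
for c in blobs(im,(18,150,80),(32,255,255),60):
    b=cv2.boundingRect(c); P=edge(c,.006)
    if 80<b[0]<240 and 50<b[1]<200: 
        c0=np.array([.6,-.085]); out=P[P[:,1]<P[:,1].mean()+.1]
        # outer side: the rightmost pixel of each row
        q=c.reshape(-1,2); R=np.array([[q[q[:,1]==v,0].max(),v] for v in np.unique(q[:,1])])[3:-3]
        print("yellow",b,circ(ray(K,M,R+[.5,0],.006),.034,c0))
# white spots
m=cv2.inRange(hsv,np.array((0,0,140)),np.array((179,40,255)))
for nm,(u0,u1,v0,v1),x0 in (("spotR",(200,222,130,182),(.55,-.122)),("spotL",(135,162,130,178),(.55,-.049))):
    R=[[u0+np.where(m[v,u0:u1])[0].max(),v] for v in range(v0,v1) if m[v,u0:u1].any()]
    print(nm,len(R),circ(ray(K,M,np.array(R)+[.5,0],.006),.024,x0))
def quad(c): return cv2.boxPoints(cv2.minAreaRect(c))
# mat
for c in blobs(im,(0,0,0),(179,255,45),2000):
    if cv2.boundingRect(c)[1]<230 and cv2.boundingRect(c)[0]>250: 
        a=cv2.approxPolyDP(cv2.convexHull(c),6,True).reshape(-1,2); print("mat",a.tolist(),ray(K,M,a,.004).round(3).tolist())
# reel: blue flange top and orange, pot
for nm,lo,hi,z,w in (("reel",(105,90,30),(125,255,160),.042,(340,420,110,180)),("orange",(5,180,120),(20,255,255),.034,(260,335,60,140)),("cap",(105,180,120),(120,255,255),.1,(150,200,140,190)),("bulb",(0,0,0),(179,255,25),.102,(85,115,155,182)),("pottop",(10,30,190),(35,130,255),.034,(110,190,75,150))):
    u0,u1,v0,v1=w
    for c in blobs(im[v0:v1,u0:u1],lo,hi,60):
        (p,s,a)=cv2.fitEllipse(cv2.convexHull(c)); p=np.array(p)+[u0,v0]
        print(nm,p.round(1),np.round(s,1),ray(K,M,[p],z).round(4))
# tray corners (outer, z=.012 front)
tm=cv2.inRange(hsv[40:215,60:255],np.array((100,35,50)),np.array((125,110,190)))
c=max(cv2.findContours(tm,cv2.RETR_EXTERNAL,cv2.CHAIN_APPROX_NONE)[0],key=cv2.contourArea)
a=cv2.approxPolyDP(cv2.convexHull(c),5,True).reshape(-1,2)+[60,40]; print("tray",a.tolist(),ray(K,M,a,.012).round(3).tolist())
E
```

```text
yellow (161, 82, 32, 60) (array([ 0.5979, -0.0851]), np.float64(0.0003))
spotR 40 (array([ 0.548 , -0.1234]), np.float64(0.0004))
spotL 46 (array([ 0.5491, -0.0504]), np.float64(0.0012))
reel [381.8 144.1] [51.6 58.5] [[ 0.5653 -0.3325]]
orange [297.9 100.3] [55.9 58.3] [[ 0.6109 -0.2404]]
cap [174.7 167.8] [22.5 23.7] [[ 0.5485 -0.121 ]]
bulb [103.9 168.2] [14.5 22.5] [[ 0.5483 -0.0552]]
pottop [152.3 111.2] [53.3 59.4] [[ 0.5994 -0.0826]]
tray [[78, 126]] [[0.583, 0.013]]
```

Request:
arm_command(
  dp=[
    [0,-0.25,0],
    [0,-0.51,0],
    [0,-0.51,0],
    [0,-0.51,0],
  ],
  turn=[
    [0,0,0],
    [0,0,0],
    [0,0,0],
    [0,0,0],
  ],
  jaw=[0.65,0.65,0.65,0.65],
)

```text
time_s: 1.95
eef_pos: [0.5296, -0.0889, 0.2814]
eef_rot: [0.001, 1.0, -0.001, 0.0]
wrist_force: [0.2, -0.6, 0.1]
opening: 0.651
grasp_force: 0.0
```

```bash
python3 - <<'E'
from h import *
im,K,M=shot("wrist"); print(tool()[:3,3].round(4), get_obs()["opening"])
np.savez("w2.npz",im=im,K=K,M=M); cv2.imwrite("pics/w2.png",im)
E
```

```text
[ 0.5298 -0.0894  0.2813] 0.6515149252315894
```

View pics/w2.png

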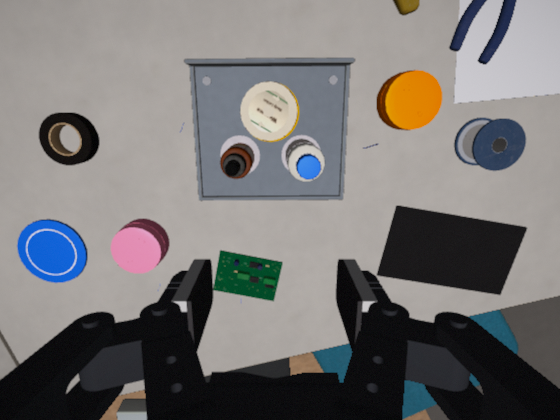

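This view shows everything: flux bulb (234,165), cleaner cap (309,166), pot (269,111), pad (52,250), mat (452,249), reel (498,144).

```bash
python3 - <<'E'
from h import *
d=np.load("w2.npz"); im,K,M=d["im"],d["K"],d["M"]
hsv=cv2.cvtColor(im,cv2.COLOR_BGR2HSV)
def ell(nm,w,lo,hi,z):
    u0,u1,v0,v1=w
    for c in blobs(im[v0:v1,u0:u1],lo,hi,60):
        P=ray(K,M,c.reshape(-1,2)+np.array([u0,v0]),z).astype(np.float32); (cc,r)=cv2.minEnclosingCircle(P*1000)
        e=cv2.fitEllipse(cv2.convexHull(P*1000))
        print(nm,"minc",np.round(cc,1),round(r,1),"ell",np.round(e[0],1),np.round(e[1],1))
ell("pad",(5,100,205,295),(100,150,80),(125,255,255),.005)
ell("cap",(285,335,140,190),(100,150,120),(125,255,255),.1)
ell("bulb",(215,260,140,185),(0,0,0),(179,255,28),.1)
ell("reel",(470,530,110,180),(105,90,30),(125,255,160),.042)
ell("pink",(100,175,205,285),(150,100,180),(175,255,255),.034)
ell("pot",(230,310,70,150),(10,15,170),(35,110,255),.034+.006)
for c in blobs(im,(0,0,0),(179,255,45),2000):
    b=cv2.boundingRect(c)
    if b[0]>340 and b[1]<230:
        a=cv2.approxPolyDP(cv2.convexHull(c),8,True).reshape(-1,2); print("mat",a.tolist(),ray(K,M,a,.004).round(3).tolist())
# spots: columns of white by row
m=cv2.inRange(hsv,np.array((0,0,150)),np.array((179,45,255)))
from scipy.optimize import least_squares
for nm,u0,u1,side in (("L",210,262,0),("R",280,330,1)):
    pts=[]
    for v in range(134,188):
        w=np.where(m[v,u0:u1])[0]
        if len(w): pts+= [[u0+w.min()-.5,v],[u0+w.max()+.5,v]]
    P=ray(K,M,pts,.006); s=least_squares(lambda p:np.hypot(*(P-p).T)-.024,P.mean(0),loss="soft_l1",f_scale=.0007); print("spot",nm,s.x.round(4),np.median(abs(s.fun)).round(4))
a=np.array([[186,62],[354,62],[201,199],[343,199]]); print("tray front",ray(K,M,a[2:],.012).round(3).tolist(),"rail",ray(K,M,a[:2],.034).round(3).tolist())
E
```

```text
pad minc [422.9 201.9] 44.7 ell [422.8 201.7] [87.4 88.9]
cap minc [ 548.5 -122.4] 11.3 ell [ 548.5 -122.1] [21.5 22.2]
bulb minc [547.8 -50. ] 7.6 ell [548.  -50.1] [12.5 15.2]
reel minc [ 566.9 -334.3] 31.6 ell [ 565.  -334.7] [54.4 61.1]
pot minc [598.6 -84.2] 30.7 ell [598.7 -84.2] [60.4 61. ]
mat [[396, 207], [524, 227], [500, 292], [378, 274]] [[0.482, -0.245], [0.454, -0.413], [0.36, -0.399], [0.388, -0.23]]
spot L [ 0.5488 -0.0484] 0.0006
spot R [ 0.5459 -0.1235] 0.0022
tray front [[0.495, 0.0], [0.494, -0.175]] rail [[0.649, 0.002], [0.648, -0.174]]
```

Request:
arm_command(
  dp=[
    [0.074,-0.157,0.1],
    [0.074,-0.157,0.3],
    [0.074,-0.157,0.5],
    [0.074,-0.157,0.5],
  ],
  turn=[
    [0,0,0],
    [0,0,0],
    [0,0,0],
    [0,0,0],
  ],
  jaw=[0.65,0.65,0.65,0.65],
)

```text
time_s: 2.5
eef_pos: [0.5454, -0.0492, 0.1521]
eef_rot: [-0.001, 1.0, -0.002, -0.004]
wrist_force: [1.1, 0.5, 0.6]
opening: 0.652
grasp_force: 0.0
```

```bash
python3 - <<'E'
from h import *
go((0.548,-0.050,0.042),-np.pi/2)
E
```

```text
TCP [ 0.5454 -0.0492  0.1521] yaw -1.574 dp [0.014, 0.004, 0.44] turn [-0.005, 0.017, -0.007]
```

Request:
arm_command(
  dp=[
    [0.005,0,0.15],
    [0.005,0,0.3],
    [0.005,0,0.44],
    [0.005,0,0.44],
    [0.005,0,0.44],
  ],
  turn=[
    [0,0,0],
    [0,0,0],
    [0,0,0],
    [0,0,0],
    [0,0,0],
  ],
  jaw=[0.65,0.65,0.65,0.65,0.65],
)

```text
time_s: 3.12
eef_pos: [0.5518, -0.0496, 0.0489]
eef_rot: [0.001, 1.0, -0.001, 0.002]
wrist_force: [-0.6, -1.1, 0.3]
opening: 0.648
grasp_force: 0.0
```

Request:
arm_command(
  dp=[
    [0,0,0],
    [0,0,0],
    [0,0,0],
    [0,0,0],
  ],
  turn=[
    [0,0,0],
    [0,0,0],
    [0,0,0],
    [0,0,0],
  ],
  jaw=[0.3,0.3,0.3,0.3],
)

```text
time_s: 3.62
eef_pos: [0.5517, -0.0488, 0.0489]
eef_rot: [0.001, 1.0, -0.0, 0.002]
wrist_force: [-2.1, -0.7, 7.3]
opening: 0.351
grasp_force: 58.8
```

Request:
arm_command(
  dp=[
    [0,0,-0.1],
    [0,0,-0.25],
    [0,0,-0.4],
    [0,0,-0.6],
    [0,0,-0.6],
  ],
  turn=[
    [0,0,0],
    [0,0,0],
    [0,0,0],
    [0,0,0],
    [0,0,0],
  ],
  jaw=[0.3,0.3,0.3,0.3,0.3],
)

```text
time_s: 4.25
eef_pos: [0.553, -0.0491, 0.2022]
eef_rot: [0.002, 1.0, -0.0, 0.005]
wrist_force: [0.5, -0.2, -0.2]
opening: 0.351
grasp_force: 59.7
```

Request:
arm_command(
  dp=[
    [-0.05,0.16,0],
    [-0.15,0.36,0],
    [-0.25,0.56,0],
    [-0.33,0.72,0],
    [-0.33,0.72,0],
  ],
  turn=[
    [0,0,0],
    [0,0,0],
    [0,0,0],
    [0,0,0],
    [0,0,0],
  ],
  jaw=[0.3,0.3,0.3,0.3,0.3],
)

```text
time_s: 4.88
eef_pos: [0.4656, -0.2304, 0.1958]
eef_rot: [0.0, 1.0, -0.003, -0.0]
wrist_force: [-0.5, 0.6, -1.1]
opening: 0.347
grasp_force: 59.8
```

Request:
arm_command(
  dp=[
    [-0.05,0.16,0],
    [-0.12,0.36,0.1],
    [-0.205,0.53,0.25],
    [-0.205,0.53,0.25],
    [-0.205,0.53,0.25],
  ],
  turn=[
    [0,0,0],
    [0,0,0],
    [0,0,0],
    [0,0,0],
    [0,0,0],
  ],
  jaw=[0.3,0.3,0.3,0.3,0.3],
)

```text
time_s: 5.5
eef_pos: [0.4162, -0.3595, 0.1336]
eef_rot: [-0.001, 1.0, -0.0, -0.0]
wrist_force: [0.5, 0.3, -0.1]
opening: 0.346
grasp_force: 59.9
```

```bash
python3 - <<'E'
from h import *
go((0.418,-0.361,0.049-.002),-np.pi/2)
im,K,M=shot("scene"); cv2.imwrite("pics/s1.png",im[100:320,130:430])
E
```

```text
TCP [ 0.4162 -0.3595  0.1336] yaw -1.572 dp [0.007, 0.006, 0.346] turn [-0.002, 0.0, -0.002]
```

View pics/s1.png

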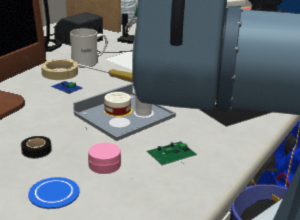

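The flux bottle has left the tray and is held; the cleaner still stands at crop (143,100). Now I lower the flux bottle.

Request:
arm_command(
  dp=[
    [0.005,0.005,0.12],
    [0.005,0.005,0.24],
    [0.005,0.005,0.32],
    [0.005,0.005,0.34],
    [0.005,0.005,0.34],
  ],
  turn=[
    [0,0,0],
    [0,0,0],
    [0,0,0],
    [0,0,0],
    [0,0,0],
  ],
  jaw=[0.3,0.3,0.3,0.3,0.3],
)

```text
time_s: 6.18
eef_pos: [0.4179, -0.3616, 0.0497]
eef_rot: [0.0, 1.0, 0.0, 0.0]
wrist_force: [-0.2, 1.0, -1.2]
opening: 0.347
grasp_force: 59.9
```

```bash
python3 - <<'E'
from h import *
go((0.418,-0.361,0.0472),-np.pi/2); print(get_obs()["wrist_force"].round(2))
E
```

```text
TCP [ 0.4179 -0.3616  0.0497] yaw -1.571 dp [0.0, -0.002, 0.01] turn [0.002, -0.002, 0.0]
[-0.22  0.97 -1.17]
```

Request:
arm_command(
  dp=[
    [0,0,0.01],
    [0,0,0.01],
    [0,0,0.01],
    [0,0,0.01],
    [0,0,0.01],
  ],
  turn=[
    [0,0,0],
    [0,0,0],
    [0,0,0],
    [0,0,0],
    [0,0,0],
  ],
  jaw=[0.3,0.3,0.6,0.65,0.65],
)

```text
time_s: 6.8
eef_pos: [0.417, -0.362, 0.0464]
eef_rot: [0.0, 1.0, -0.001, 0.0]
wrist_force: [0.2, 0.5, -0.8]
opening: 0.655
grasp_force: 0.0
```

Request:
arm_command(
  dp=[
    [0,0,-0.1],
    [0,0,-0.3],
    [0,0,-0.5],
    [0,0,-0.7],
    [0,0,-0.7],
  ],
  turn=[
    [0,0,0],
    [0,0,0],
    [0,0,0],
    [0,0,0],
    [0,0,0],
  ],
  jaw=[0.65,0.65,0.65,0.65,0.65],
)

```text
time_s: 7.42
eef_pos: [0.4188, -0.3642, 0.2266]
eef_rot: [0.004, 1.0, -0.001, 0.003]
wrist_force: [-0.0, 0.3, -0.1]
opening: 0.649
grasp_force: 0.0
```

```bash
python3 - <<'E'
from h import *
go((0.550,-0.123,0.20),-np.pi/2); print(get_obs()["wrist_force"].round(2))
E
```

```text
TCP [ 0.4188 -0.3642  0.2266] yaw -1.572 dp [0.523, -0.966, 0.102] turn [0.015, -0.011, -0.002]
[-0.05  0.3  -0.09]
```

Request:
arm_command(
  dp=[
    [0.11,-0.21,0.05],
    [0.22,-0.42,0.1],
    [0.33,-0.63,0.1],
    [0.44,-0.84,0.1],
    [0.52,-0.968,0.1],
  ],
  turn=[
    [0,0,0],
    [0,0,0],
    [0,0,0],
    [0,0,0],
    [0,0,0],
  ],
  jaw=[0.65,0.65,0.65,0.65,0.65],
)

```text
time_s: 8.05
eef_pos: [0.5473, -0.1172, 0.195]
eef_rot: [-0.001, 1.0, 0.0, -0.001]
wrist_force: [0.5, -0.9, -1.0]
opening: 0.652
grasp_force: 0.0
```

Request:
arm_command(
  dp=[
    [0,0,0],
    [0,0,0.1],
    [0,0,0.2],
    [0,0,0.2],
  ],
  turn=[
    [0,0,0],
    [0,0,0],
    [0,0,0],
    [0,0,0],
  ],
  jaw=[0.65,0.65,0.65,0.65],
)

```text
time_s: 8.55
eef_pos: [0.5448, -0.1201, 0.1435]
eef_rot: [-0.001, 1.0, -0.001, -0.003]
wrist_force: [0.2, 0.8, -0.5]
opening: 0.649
grasp_force: 0.0
```

```bash
python3 - <<'E'
from h import *
go((0.549,-0.1225,0.044),-np.pi/2); print(get_obs()["wrist_force"].round(2))
E
```

```text
TCP [ 0.5448 -0.1201  0.1435] yaw -1.573 dp [0.019, 0.01, 0.398] turn [-0.004, 0.011, -0.004]
[ 0.18  0.78 -0.49]
```

Request:
arm_command(
  dp=[
    [0.005,0.005,0.1],
    [0.005,0.005,0.2],
    [0.005,0.005,0.3],
    [0.005,0.005,0.39],
    [0.005,0.005,0.39],
  ],
  turn=[
    [0,0,0],
    [0,0,0],
    [0,0,0],
    [0,0,0],
    [0,0,0],
  ],
  jaw=[0.65,0.65,0.65,0.65,0.65],
)

```text
time_s: 9.18
eef_pos: [0.5473, -0.1215, 0.0479]
eef_rot: [-0.001, 1.0, -0.001, -0.001]
wrist_force: [0.1, -0.2, -0.1]
opening: 0.652
grasp_force: 0.0
```

Request:
arm_command(
  dp=[
    [0,0,0],
    [0,0,0],
    [0,0,0],
    [0,0,0],
  ],
  turn=[
    [0,0,0],
    [0,0,0],
    [0,0,0],
    [0,0,0],
  ],
  jaw=[0.35,0.35,0.35,0.35],
)

```text
time_s: 9.68
eef_pos: [0.5497, -0.1219, 0.0504]
eef_rot: [0.001, 1.0, -0.001, 0.001]
wrist_force: [0.4, 0.1, 6.2]
opening: 0.426
grasp_force: 60.6
```

Request:
arm_command(
  dp=[
    [0,0,-0.1],
    [0,0,-0.3],
    [-0.05,0,-0.5],
    [-0.2,0.15,-0.5],
    [-0.3,0.35,-0.5],
  ],
  turn=[
    [0,0,0],
    [0,0,0],
    [0,0,0],
    [0,0,0],
    [0,0,0],
  ],
  jaw=[0.35,0.35,0.35,0.35,0.35],
)

```text
time_s: 10.3
eef_pos: [0.4727, -0.2085, 0.1749]
eef_rot: [0.0, 1.0, 0.001, 0.001]
wrist_force: [1.1, -1.5, -1.1]
opening: 0.429
grasp_force: 60.3
```

Request:
arm_command(
  dp=[
    [-0.1,0.15,0],
    [-0.185,0.293,0.1],
    [-0.185,0.293,0.25],
    [-0.185,0.293,0.35],
    [-0.185,0.293,0.35],
  ],
  turn=[
    [0,0,0],
    [0,0,0],
    [0,0,0],
    [0,0,0],
    [0,0,0],
  ],
  jaw=[0.35,0.35,0.35,0.35,0.35],
)

```text
time_s: 10.92
eef_pos: [0.4256, -0.2805, 0.0845]
eef_rot: [-0.002, 1.0, -0.001, -0.002]
wrist_force: [-0.9, -0.0, -1.5]
opening: 0.423
grasp_force: 60.3
```

```bash
python3 - <<'E'
from h import *
go((0.4285,-0.2826,0.0486),-np.pi/2); print(get_obs()["wrist_force"].round(2))
E
```

```text
TCP [ 0.4256 -0.2805  0.0845] yaw -1.572 dp [0.012, 0.009, 0.143] turn [-0.007, 0.006, -0.003]
[-0.91 -0.05 -1.52]
```

Request:
arm_command(
  dp=[
    [0,0.005,0.07],
    [0,0.005,0.12],
    [0,0.005,0.13],
    [0,0.005,0.13],
  ],
  turn=[
    [0,0,0],
    [0,0,0],
    [0,0,0],
    [0,0,0],
  ],
  jaw=[0.35,0.35,0.35,0.35],
)

```text
time_s: 11.42
eef_pos: [0.4271, -0.2831, 0.0538]
eef_rot: [-0.0, 1.0, -0.001, -0.0]
wrist_force: [-1.0, -0.0, -1.2]
opening: 0.424
grasp_force: 60.3
```

```bash
python3 - <<'E'
from h import *
go((0.4285,-0.2826,0.0484),-np.pi/2); print(get_obs()["wrist_force"].round(2))
E
```

```text
TCP [ 0.4271 -0.2831  0.0538] yaw -1.572 dp [0.006, -0.002, 0.022] turn [-0.0, 0.0, -0.002]
[-0.95 -0.   -1.22]
```

Request:
arm_command(
  dp=[
    [0,0,0.021],
    [0,0,0.021],
    [0,0,0.021],
    [0,0,0.021],
    [0,0,0.021],
  ],
  turn=[
    [0,0,0],
    [0,0,0],
    [0,0,0],
    [0,0,0],
    [0,0,0],
  ],
  jaw=[0.35,0.35,0.6,0.65,0.65],
)

```text
time_s: 12.05
eef_pos: [0.4271, -0.2831, 0.0486]
eef_rot: [0.0, 1.0, -0.001, 0.0]
wrist_force: [0.0, -0.3, -1.0]
opening: 0.655
grasp_force: 0.0
```

Request:
arm_command(
  dp=[
    [0,0,-0.1],
    [0,0,-0.3],
    [0,0,-0.5],
    [0,0,-0.7],
    [0.2,-0.1,-0.8],
  ],
  turn=[
    [0,0,0],
    [0,0,0],
    [0,0,0],
    [0,0,0],
    [0,0,0],
  ],
  jaw=[0.65,0.65,0.65,1,1],
)

```text
time_s: 12.68
eef_pos: [0.4769, -0.2605, 0.2524]
eef_rot: [0.002, 1.0, -0.003, 0.002]
wrist_force: [0.6, -0.3, -0.2]
opening: 0.997
grasp_force: 0.0
```

Request:
arm_command(
  dp=[
    [0.15,-0.2,0],
    [0.25,-0.3,0],
    [0.25,-0.3,0],
    [0.25,-0.3,0],
  ],
  turn=[
    [0,0,0],
    [0,0,0],
    [0,0,0],
    [0,0,0],
  ],
  jaw=[1,1,1,1],
)

```text
time_s: 13.18
eef_pos: [0.5392, -0.1834, 0.2483]
eef_rot: [0.0, 1.0, -0.0, -0.0]
wrist_force: [-0.5, -0.1, -0.6]
opening: 1.002
grasp_force: 0.0
```

```bash
python3 - <<'E'
from h import *
print(get_obs()["wrist_force"].round(2))
im,K,M=shot("wrist"); print(tool()[:3,3].round(4), get_obs()["opening"])
np.savez("w3.npz",im=im,K=K,M=M); cv2.imwrite("pics/w3.png",im)
go((0.5986,-0.0845,0.10),-np.pi/2)
E
```

```text
[-0.47 -0.09 -0.61]
[ 0.5391 -0.1839  0.2483] 0.9962858455447494
TCP [ 0.5391 -0.1839  0.2483] yaw -1.573 dp [0.238, -0.398, 0.593] turn [0.0, 0.001, -0.003]
```

View pics/w3.png

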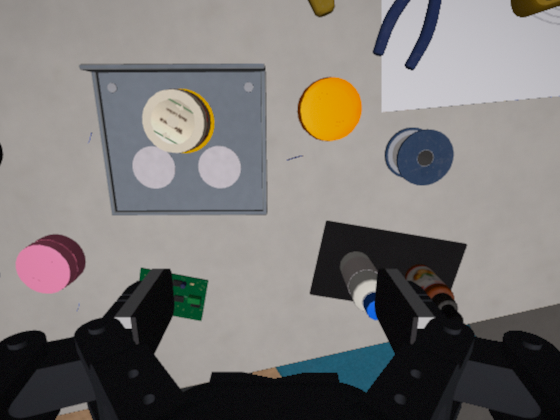

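Both bottles stand on the mat (cleaner cap (376,306), flux (437,290)) and the spots (154,167) and (220,167) are clear. I'll fit the spots and the reel now.

```bash
python3 - <<'E'
from h import *
d=np.load("w3.npz"); im,K,M=d["im"],d["K"],d["M"]
for nm,w,lo,hi,z in (("spotL",(125,182,140,195),(0,0,140),(179,60,255),.006),("spotR",(192,248,140,195),(0,0,140),(179,60,255),.006),("pot",(135,213,80,160),(10,15,170),(35,110,255),.04),("reel",(394,460,125,190),(105,90,30),(125,255,160),.042),("orange",(290,370,70,150),(5,180,120),(20,255,255),.034)):
    u0,u1,v0,v1=w
    c=max(blobs(im[v0:v1,u0:u1],lo,hi,60),key=cv2.contourArea)
    P=ray(K,M,c.reshape(-1,2)+np.array([u0,v0]),z).astype(np.float32)*1000; e=cv2.fitEllipse(cv2.convexHull(P))
    print(nm,np.round(e[0],1),np.round(e[1],1),"y range",P[:,1].min().round(1),P[:,1].max().round(1),"x",P[:,0].min().round(1),P[:,0].max().round(1))
E
```

```text
spotL [553.7 -54.3] [50.  66.6] y range -82.0 -24.4 x 524.2 578.1
spotR [ 548.2 -122.4] [48.4 48.7] y range -146.1 -98.5 x 524.1 572.6
pot [598.7 -84.2] [60.  60.3] y range -114.3 -53.9 x 568.9 628.1
reel [ 564.9 -330.6] [56.2 68.5] y range -364.0 -303.2 x 536.0 592.3
orange [ 610.1 -239.9] [60.4 60.6] y range -270.0 -211.8 x 580.1 640.2
```

Request:
arm_command(
  dp=[
    [0.08,-0.13,0.1],
    [0.16,-0.27,0.25],
    [0.238,-0.4,0.4],
    [0.238,-0.4,0.55],
    [0.238,-0.4,0.55],
  ],
  turn=[
    [0,0,0],
    [0,0,0],
    [0,0,0],
    [0,0,0],
    [0,0,0],
  ],
  jaw=[1,1,1,1,1],
)

```text
time_s: 13.85
eef_pos: [0.5963, -0.0833, 0.1077]
eef_rot: [-0.001, 1.0, -0.001, -0.004]
wrist_force: [-0.5, -0.2, -0.4]
opening: 0.999
grasp_force: 0.0
```

```bash
python3 - <<'E'
from h import *
go((0.5986,-0.0845,0.014),-np.pi/2)
E
```

```text
TCP [ 0.5963 -0.0833  0.1077] yaw -1.573 dp [0.012, 0.006, 0.375] turn [-0.004, 0.014, -0.004]
```

Request:
arm_command(
  dp=[
    [0,0.002,0.12],
    [0,0.002,0.24],
    [0,0.002,0.34],
    [0,0.002,0.37],
    [0,0.002,0.37],
  ],
  turn=[
    [0,0,0],
    [0,0,0],
    [0,0,0],
    [0,0,0],
    [0,0,0],
  ],
  jaw=[1,1,1,1,1],
)

```text
time_s: 14.48
eef_pos: [0.5999, -0.0848, 0.0198]
eef_rot: [0.0, 1.0, -0.001, 0.001]
wrist_force: [-0.6, 0.0, 0.1]
opening: 0.999
grasp_force: 0.0
```

Request:
arm_command(
  dp=[
    [0,0,0],
    [0,0,0],
    [0,0,0],
    [0,0,0],
  ],
  turn=[
    [0,0,0],
    [0,0,0],
    [0,0,0],
    [0,0,0],
  ],
  jaw=[0.6,0.6,0.6,0.6],
)

```text
time_s: 14.98
eef_pos: [0.6009, -0.0844, 0.0209]
eef_rot: [0.001, 1.0, -0.001, 0.002]
wrist_force: [-0.8, -0.0, 5.7]
opening: 0.708
grasp_force: 65.3
```

Request:
arm_command(
  dp=[
    [0,0,0],
    [0,0,0],
    [-0.004,0,0.036],
    [-0.004,0,0.036],
    [-0.004,0,0.036],
  ],
  turn=[
    [0,0,0],
    [0,0,0],
    [0,0,0],
    [0,0,0],
    [0,0,0],
  ],
  jaw=[0.9,0.9,0.9,0.9,0.6],
)

```text
time_s: 15.6
eef_pos: [0.598, -0.0837, 0.0094]
eef_rot: [-0.0, 1.0, -0.001, -0.0]
wrist_force: [-11.9, 3.0, 14.6]
opening: 0.72
grasp_force: 62.5
```

Request:
arm_command(
  dp=[
    [0,0,0],
    [0,0,0],
    [0,0,0],
  ],
  turn=[
    [0,0,0],
    [0,0,0],
    [0,0,0],
  ],
  jaw=[0.6,0.6,0.6],
)

```text
time_s: 15.98
eef_pos: [0.5983, -0.0838, 0.0095]
eef_rot: [0.0, 1.0, -0.001, 0.0]
wrist_force: [1.2, -0.2, -0.1]
opening: 0.716
grasp_force: 65.0
```

```bash
python3 - <<'E'
from h import *
o=get_obs();print(o["wrist_force"].round(2),o["grasp_force"],o["opening"])
go((0.4250,0.2019,0.1),-np.pi/2)
E
```

```text
[ 1.18 -0.18 -0.06] 64.95366990566254 0.7159004532715789
TCP [ 0.5983 -0.0838  0.0095] yaw -1.572 dp [-0.695, -1.142, -0.362] turn [0.0, -0.0, -0.002]
```

Request:
arm_command(
  dp=[
    [0,0,-0.1],
    [0,0,-0.25],
    [0,0,-0.4],
    [-0.1,-0.15,-0.4],
    [-0.2,-0.33,-0.4],
  ],
  turn=[
    [0,0,0],
    [0,0,0],
    [0,0,0],
    [0,0,0],
    [0,0,0],
  ],
  jaw=[0.6,0.6,0.6,0.6,0.6],
)

```text
time_s: 16.6
eef_pos: [0.5482, -0.0011, 0.1102]
eef_rot: [0.0, 1.0, -0.002, 0.001]
wrist_force: [-0.0, -0.5, -1.3]
opening: 0.718
grasp_force: 65.3
```

Request:
arm_command(
  dp=[
    [-0.12,-0.2,0],
    [-0.25,-0.4,0],
    [-0.37,-0.6,0],
    [-0.493,-0.812,0],
    [-0.493,-0.812,0],
  ],
  turn=[
    [0,0,0],
    [0,0,0],
    [0,0,0],
    [0,0,0],
    [0,0,0],
  ],
  jaw=[0.6,0.6,0.6,0.6,0.6],
)

```text
time_s: 17.23
eef_pos: [0.4226, 0.2049, 0.1093]
eef_rot: [-0.0, 1.0, 0.002, -0.001]
wrist_force: [0.7, -0.8, -0.7]
opening: 0.718
grasp_force: 65.4
```

```bash
python3 - <<'E'
from h import *
o=get_obs();print(o["wrist_force"].round(2),o["grasp_force"],o["opening"])
go((0.4227,0.2019,0.0095),-np.pi/2)
E
```

```text
[ 0.73 -0.82 -0.67] 65.35455197095871 0.7175110511321341
TCP [0.4226 0.2049 0.1093] yaw -1.566 dp [0.001, 0.012, 0.399] turn [-0.001, 0.003, 0.009]
```

Request:
arm_command(
  dp=[
    [0.002,0.006,0.12],
    [0.002,0.006,0.24],
    [0.002,0.006,0.34],
    [0.002,0.006,0.37],
    [0.002,0.006,0.37],
  ],
  turn=[
    [0,0,0],
    [0,0,0],
    [0,0,0],
    [0,0,0],
    [0,0,0],
  ],
  jaw=[0.6,0.6,0.6,0.6,0.6],
)

```text
time_s: 17.85
eef_pos: [0.4261, 0.1999, 0.017]
eef_rot: [0.0, 1.0, -0.001, -0.0]
wrist_force: [-0.1, 0.0, -0.6]
opening: 0.719
grasp_force: 65.4
```

```bash
python3 - <<'E'
from h import *
go((0.4227,0.2019,0.0088),-np.pi/2)
E
```

```text
TCP [0.4261 0.1999 0.017 ] yaw -1.573 dp [-0.014, -0.008, 0.033] turn [0.0, 0.001, -0.004]
```

Request:
arm_command(
  dp=[
    [-0.012,-0.006,0.032],
    [-0.012,-0.006,0.032],
    [-0.012,-0.006,0.032],
    [-0.012,-0.006,0.032],
    [-0.012,-0.006,0.032],
  ],
  turn=[
    [0,0,0],
    [0,0,0],
    [0,0,0],
    [0,0,0],
    [0,0,0],
  ],
  jaw=[0.6,0.6,0.6,1,1],
)

```text
time_s: 18.48
eef_pos: [0.4232, 0.202, 0.0093]
eef_rot: [-0.0, 1.0, -0.001, 0.0]
wrist_force: [-0.4, -0.1, -0.3]
opening: 1.0
grasp_force: 0.0
```

Request:
arm_command(
  dp=[
    [0,0,0],
    [0,0,-0.1],
    [0,0,-0.3],
    [0,0,-0.5],
    [0,0,-0.7],
  ],
  turn=[
    [0,0,0],
    [0,0,0],
    [0,0,0],
    [0,0,0],
    [0,0,0],
  ],
  jaw=[1,1,1,1,1],
)

```text
time_s: 19.1
eef_pos: [0.4226, 0.2018, 0.1857]
eef_rot: [-0.0, 1.0, -0.001, 0.0]
wrist_force: [0.5, 0.1, -0.3]
opening: 1.004
grasp_force: 0.0
```

Request:
arm_command(
  dp=[
    [0.1,0.2,0],
    [0.2,0.4,0],
    [0.3,0.6,0],
    [0.3,0.6,0],
    [0.3,0.6,0],
  ],
  turn=[
    [0,0,0],
    [0,0,0],
    [0,0,0],
    [0,0,0],
    [0,0,0],
  ],
  jaw=[1,1,1,1,1],
)

```text
time_s: 19.73
eef_pos: [0.4972, 0.052, 0.1837]
eef_rot: [-0.0, 1.0, -0.001, -0.0]
wrist_force: [-0.6, 0.9, -0.5]
opening: 1.002
grasp_force: 0.0
```

```bash
python3 - <<'E'
from h import *
im,K,M=shot("wrist"); print(tool()[:3,3].round(4))
np.savez("w4.npz",im=im,K=K,M=M); cv2.imwrite("pics/w4.png",im)
for n,P in (("pad",(.4228,.2018,.005)),("pot top",(.4228,.2018,.039)),("pink",(.436,.08,.034))): print(n,proj(K,M,P).round())
E
```

```text
[0.497  0.0526 0.1837]
pad [[126. 259.]]
pot top [[111. 275.]]
pink [[243. 259.]]
```

View pics/w4.png

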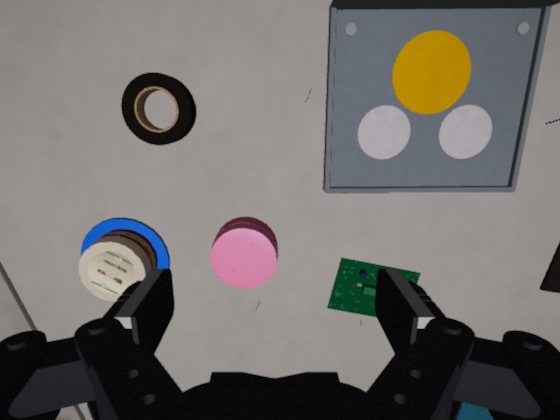

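The pot stands on the pad (top centre about (114,267)) and the yellow place (432,72) is clear. I'll measure the place, the spots and the pot against the pad.

```bash
python3 - <<'E'
from h import *
d=np.load("w4.npz"); im,K,M=d["im"],d["K"],d["M"]
for nm,w,lo,hi,z in (("yellow",(380,480,20,125),(15,150,80),(35,255,255),.006),("spotL",(350,415,98,165),(0,0,140),(179,60,255),.006),("spotR",(434,496,98,165),(0,0,140),(179,60,255),.006),("pot",(60,170,215,310),(10,15,150),(35,110,255),.039),("pad",(60,190,200,310),(100,150,80),(125,255,255),.005)):
    u0,u1,v0,v1=w
    c=max(blobs(im[v0:v1,u0:u1],lo,hi,60),key=cv2.contourArea)
    P=ray(K,M,c.reshape(-1,2)+np.array([u0,v0]),z).astype(np.float32)*1000; e=cv2.fitEllipse(cv2.convexHull(P))
    print(nm,np.round(e[0],1),np.round(e[1],1),"y",P[:,1].min().round(1),P[:,1].max().round(1),"x",P[:,0].min().round(1),P[:,0].max().round(1))
T=tool(); go((0.50,-0.30,0.184),-np.pi/2)
E
```

```text
yellow [597.8 -84.9] [67.2 67.5] y -118.7 -51.0 x 564.6 631.6
spotL [547.7 -48.1] [47.9 48. ] y -72.2 -24.0 x 523.6 571.5
spotR [ 547.9 -122.1] [47.5 47.7] y -145.9 -98.2 x 524.3 571.3
pot [432.7 219.3] [ 94.2 103.9] y 170.6 254.8 x 386.8 480.1
pad [430.7 202. ] [70.8 85.5] y 158.9 246.5 x 412.8 466.5
TCP [0.497  0.0526 0.1837] yaw -1.572 dp [0.013, 1.41, -0.002] turn [-0.001, 0.002, -0.002]
```

Request:
arm_command(
  dp=[
    [0.03,0.2,0],
    [0.06,0.4,0],
    [0.09,0.6,0],
    [0.12,0.8,0],
    [0.12,0.9,0],
  ],
  turn=[
    [0,0,0],
    [0,0,0],
    [0,0,0],
    [0,0,0],
    [0,0,0],
  ],
  jaw=[1,1,1,1,1],
)

```text
time_s: 20.4
eef_pos: [0.5277, -0.1739, 0.1841]
eef_rot: [0.0, 1.0, -0.0, 0.0]
wrist_force: [0.8, 0.4, -0.3]
opening: 1.0
grasp_force: 0.0
```

Request:
arm_command(
  dp=[
    [0.05,0.2,0],
    [0.1,0.4,0],
    [0.15,0.65,0],
    [0.15,0.65,0],
    [0.15,0.65,0],
  ],
  turn=[
    [0,0,0],
    [0,0,0],
    [0,0,0],
    [0,0,0],
    [0,0,0],
  ],
  jaw=[1,1,1,1,1],
)

```text
time_s: 21.02
eef_pos: [0.5649, -0.334, 0.1834]
eef_rot: [-0.001, 1.0, -0.0, -0.0]
wrist_force: [-0.3, 0.6, 0.3]
opening: 0.997
grasp_force: 0.0
```

```bash
python3 - <<'E'
from h import *
im,K,M=shot("wrist"); print(tool()[:3,3].round(4))
np.savez("w5.npz",im=im,K=K,M=M)
vis=im.copy()
for r,z in ((.0285,.042),):
    a=np.linspace(0,6.28,60); q=proj(K,M,np.c_[.5645+r*np.cos(a),-.3355+r*np.sin(a),0*a+z]); cv2.polylines(vis,[q.astype(np.int32)],True,(0,255,0),1)
e=np.load("w4.npz"); v4=e["im"].copy(); q=proj(e["K"],e["M"],np.c_[.4228+.0315*np.cos(a),.2018+.0315*np.sin(a),0*a+.039]); cv2.polylines(v4,[q.astype(np.int32)],True,(0,255,0),1)
cv2.imwrite("pics/w5.png",np.hstack([vis[:,140:420],v4[:,0:280]]))
go((0.5645,-0.3355,0.10),-np.pi/2)
E
```

```text
[ 0.5649 -0.3336  0.1837]
TCP [ 0.5649 -0.3336  0.1837] yaw -1.57 dp [-0.001, 0.008, 0.335] turn [-0.002, 0.001, 0.001]
```

View pics/w5.png

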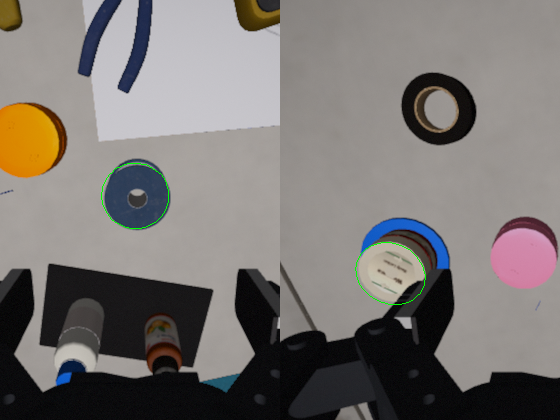

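The green reel circle sits on the flange at (136,196), and the pot matches its predicted circle on the pad. Next I go down on the reel.

Request:
arm_command(
  dp=[
    [0,0.006,0.15],
    [0,0.006,0.3],
    [0,0.006,0.45],
    [0,0.006,0.6],
    [0,0.006,0.68],
  ],
  turn=[
    [0,0,0],
    [0,0,0],
    [0,0,0],
    [0,0,0],
    [0,0,0],
  ],
  jaw=[1,1,1,1,1],
)

```text
time_s: 21.7
eef_pos: [0.5641, -0.3344, 0.0122]
eef_rot: [-0.001, 1.0, 0.001, -0.001]
wrist_force: [0.5, 0.4, 0.1]
opening: 0.999
grasp_force: 0.0
```

Request:
arm_command(
  dp=[
    [0,0,0],
    [0,0,0],
    [0,0,0],
  ],
  turn=[
    [0,0,0],
    [0,0,0],
    [0,0,0],
  ],
  jaw=[1,1,1],
)

```text
time_s: 22.08
eef_pos: [0.5659, -0.3381, 0.0161]
eef_rot: [0.001, 1.0, -0.001, 0.001]
wrist_force: [0.1, -0.7, 0.2]
opening: 1.0
grasp_force: 0.0
```

Request:
arm_command(
  dp=[
    [-0.005,-0.01,0.028],
    [-0.005,-0.01,0.028],
    [-0.005,-0.01,0.028],
    [-0.005,-0.01,0.028],
    [-0.005,-0.01,0.028],
  ],
  turn=[
    [0,0,0],
    [0,0,0],
    [0,0,0],
    [0,0,0],
    [0,0,0],
  ],
  jaw=[1,1,0.5,0.5,0.5],
)

```text
time_s: 22.7
eef_pos: [0.5639, -0.3353, 0.0077]
eef_rot: [0.0, 1.0, -0.001, 0.0]
wrist_force: [0.1, -1.2, 2.3]
opening: 0.638
grasp_force: 64.0
```

Request:
arm_command(
  dp=[
    [0,0,0],
    [0,0,0],
    [0,0,0],
  ],
  turn=[
    [0,0,0],
    [0,0,0],
    [0,0,0],
  ],
  jaw=[0.5,0.5,0.5],
)

```text
time_s: 23.08
eef_pos: [0.5639, -0.3354, 0.0077]
eef_rot: [0.001, 1.0, -0.001, 0.0]
wrist_force: [0.3, -2.1, 4.5]
opening: 0.635
grasp_force: 64.2
```

```bash
python3 - <<'E'
from h import *
o=get_obs();print(o["wrist_force"].round(2),o["grasp_force"],o["opening"])
go((0.598,-0.085,0.0095+.1),-np.pi/2)
E
```

```text
[ 0.35 -2.14  4.51] 64.17624958790839 0.6348865417954225
TCP [ 0.5639 -0.3354  0.0077] yaw -1.572 dp [0.135, -1.001, -0.408] turn [0.002, -0.002, -0.002]
```

Request:
arm_command(
  dp=[
    [0,0,-0.1],
    [0,0,-0.25],
    [0,-0.05,-0.4],
    [0.05,-0.25,-0.4],
    [0.07,-0.5,-0.4],
  ],
  turn=[
    [0,0,0],
    [0,0,0],
    [0,0,0],
    [0,0,0],
    [0,0,0],
  ],
  jaw=[0.5,0.5,0.5,0.5,0.5],
)

```text
time_s: 23.7
eef_pos: [0.5808, -0.209, 0.1064]
eef_rot: [-0.0, 1.0, -0.002, -0.0]
wrist_force: [1.4, 1.1, -2.9]
opening: 0.637
grasp_force: 64.2
```

Request:
arm_command(
  dp=[
    [0.03,-0.2,0],
    [0.06,-0.4,0],
    [0.066,-0.5,0],
    [0.066,-0.5,0],
    [0.066,-0.5,0],
  ],
  turn=[
    [0,0,0],
    [0,0,0],
    [0,0,0],
    [0,0,0],
    [0,0,0],
  ],
  jaw=[0.5,0.5,0.5,0.5,0.5],
)

```text
time_s: 24.32
eef_pos: [0.597, -0.0851, 0.1061]
eef_rot: [-0.0, 1.0, -0.001, -0.001]
wrist_force: [-0.6, -0.1, -3.0]
opening: 0.638
grasp_force: 64.2
```

```bash
python3 - <<'E'
from h import *
o=get_obs();print(o["wrist_force"].round(2),o["grasp_force"],o["opening"])
go((0.598,-0.085,0.0142),-np.pi/2)
E
```

```text
[-0.63 -0.06 -3.04] 64.15124963968992 0.6380554407366048
TCP [ 0.597  -0.0851  0.1061] yaw -1.572 dp [0.004, -0.0, 0.368] turn [-0.001, 0.003, -0.002]
```

Request:
arm_command(
  dp=[
    [0.002,0,0.12],
    [0.002,0,0.24],
    [0.002,0,0.32],
    [0.002,0,0.345],
    [0.002,0,0.345],
  ],
  turn=[
    [0,0,0],
    [0,0,0],
    [0,0,0],
    [0,0,0],
    [0,0,0],
  ],
  jaw=[0.5,0.5,0.5,0.5,0.5],
)

```text
time_s: 24.95
eef_pos: [0.5984, -0.0854, 0.0208]
eef_rot: [-0.0, 1.0, -0.001, -0.0]
wrist_force: [0.3, 1.2, -2.7]
opening: 0.634
grasp_force: 64.2
```

```bash
python3 - <<'E'
from h import *
o=get_obs();print(o["wrist_force"].round(2),o["grasp_force"],o["opening"])
go((0.598,-0.085,0.0140),-np.pi/2)
E
```

```text
[ 0.27  1.22 -2.68] 64.16145918890834 0.6337983960553123
TCP [ 0.5984 -0.0854  0.0208] yaw -1.572 dp [-0.002, -0.002, 0.027] turn [-0.0, 0.0, -0.003]
```

Request:
arm_command(
  dp=[
    [0,0,0.026],
    [0,0,0.026],
    [0,0,0.026],
    [0,0,0.026],
    [0,0,0.026],
  ],
  turn=[
    [0,0,0],
    [0,0,0],
    [0,0,0],
    [0,0,0],
    [0,0,0],
  ],
  jaw=[0.5,0.5,0.5,0.95,0.95],
)

```text
time_s: 25.58
eef_pos: [0.5988, -0.0852, 0.0149]
eef_rot: [0.0, 1.0, -0.001, 0.001]
wrist_force: [-0.1, 0.2, 0.0]
opening: 0.951
grasp_force: 0.0
```

Request:
arm_command(
  dp=[
    [0,0,0],
    [0,0,-0.1],
    [0,0,-0.3],
    [0,0,-0.5],
    [0,0,-0.7],
  ],
  turn=[
    [0,0,0],
    [0,0,0],
    [0,0,0],
    [0,0,0],
    [0,0,0],
  ],
  jaw=[0.95,0.95,0.95,0.95,0.95],
)

```text
time_s: 26.2
eef_pos: [0.5981, -0.0849, 0.191]
eef_rot: [0.0, 1.0, -0.001, 0.0]
wrist_force: [1.3, -0.5, -0.6]
opening: 0.948
grasp_force: 0.0
```

Request:
arm_command(
  dp=[
    [-0.1,0.2,-0.1],
    [-0.3,0.4,-0.1],
    [-0.4,0.55,-0.1],
    [-0.4,0.55,-0.1],
    [-0.4,0.55,-0.1],
  ],
  turn=[
    [0,0,0],
    [0,0,0],
    [0,0,0],
    [0,0,0],
    [0,0,0],
  ],
  jaw=[0.65,0.65,0.65,0.65,0.65],
)

```text
time_s: 26.82
eef_pos: [0.4983, -0.2224, 0.2145]
eef_rot: [-0.0, 1.0, -0.001, 0.0]
wrist_force: [-0.1, 0.3, -0.0]
opening: 0.648
grasp_force: 0.0
```

```bash
python3 - <<'E'
from h import *
im,K,M=shot("wrist"); print(tool()[:3,3].round(4))
a=np.linspace(0,6.28,60)
for c,r,z in (((.598,-.085),.034,.006),((.598,-.085),.0285,.048),((.4276,-.2826),.0115,.104),((.4144,-.3614),.0065,.106)):
    q=proj(K,M,np.c_[c[0]+r*np.cos(a),c[1]+r*np.sin(a),0*a+z]); cv2.polylines(im,[q.astype(np.int32)],True,(0,255,0),1)
cv2.imwrite("pics/w6.png",im)
go((0.428,-0.2828,0.17),-np.pi/2)
E
```

```text
[ 0.4986 -0.2218  0.2144]
TCP [ 0.4986 -0.2218  0.2144] yaw -1.572 dp [-0.282, 0.244, 0.177] turn [-0.0, -0.001, -0.002]
```

View pics/w6.png

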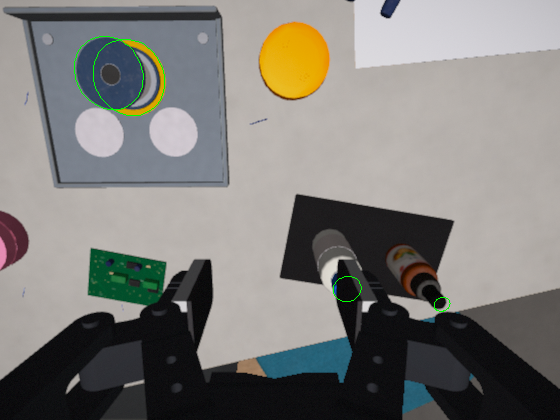

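The reel is on the yellow place: its top (108,73) sits in the predicted circle. Both bottles stand at the predicted positions. I'll fetch the cleaner.

Request:
arm_command(
  dp=[
    [-0.1,0.08,0],
    [-0.2,0.16,0.05],
    [-0.283,0.244,0.15],
    [-0.283,0.244,0.25],
    [-0.283,0.244,0.25],
  ],
  turn=[
    [0,0,0],
    [0,0,0],
    [0,0,0],
    [0,0,0],
    [0,0,0],
  ],
  jaw=[0.65,0.65,0.65,0.65,0.65],
)

```text
time_s: 27.5
eef_pos: [0.4268, -0.2813, 0.1499]
eef_rot: [-0.002, 1.0, 0.0, -0.001]
wrist_force: [0.9, 0.1, 0.4]
opening: 0.652
grasp_force: 0.0
```

Request:
arm_command(
  dp=[
    [0,0,0],
    [0,0,0],
  ],
  turn=[
    [0,0,0],
    [0,0,0],
  ],
  jaw=[0.65,0.65],
)

```text
time_s: 27.75
eef_pos: [0.4284, -0.2834, 0.1531]
eef_rot: [0.001, 1.0, 0.0, 0.001]
wrist_force: [0.3, -0.2, 0.5]
opening: 0.652
grasp_force: 0.0
```

```bash
python3 - <<'E'
from h import *
go((0.428,-0.2828,0.046),-np.pi/2)
E
```

```text
TCP [ 0.4284 -0.2834  0.1531] yaw -1.571 dp [-0.002, -0.003, 0.428] turn [0.003, -0.003, 0.0]
```

Request:
arm_command(
  dp=[
    [0,0,0.12],
    [0,0,0.24],
    [0,0,0.36],
    [0,0,0.425],
    [0,0,0.425],
  ],
  turn=[
    [0,0,0],
    [0,0,0],
    [0,0,0],
    [0,0,0],
    [0,0,0],
  ],
  jaw=[0.65,0.65,0.65,0.65,0.65],
)

```text
time_s: 28.38
eef_pos: [0.4271, -0.2829, 0.0451]
eef_rot: [-0.001, 1.0, -0.0, -0.001]
wrist_force: [0.6, 0.4, 0.2]
opening: 0.647
grasp_force: 0.0
```

Request:
arm_command(
  dp=[
    [0,0,0],
    [0,0,0],
    [0,0,0],
    [0,0,0],
    [0,0,0],
  ],
  turn=[
    [0,0,0],
    [0,0,0],
    [0,0,0],
    [0,0,0],
    [0,0,0],
  ],
  jaw=[0.65,0.35,0.35,0.35,0.35],
)

```text
time_s: 29.0
eef_pos: [0.4281, -0.2839, 0.0471]
eef_rot: [0.001, 1.0, -0.001, 0.001]
wrist_force: [-0.5, 1.9, 4.6]
opening: 0.426
grasp_force: 59.5
```

```bash
python3 - <<'E'
from h import *
T=tool(); z=T[2,3]; print("place z",z+.002); go((0.5492,-0.122,z+.15),-np.pi/2)
E
```

```text
place z 0.04906635623305103
TCP [ 0.4281 -0.2839  0.0471] yaw -1.572 dp [0.485, -0.647, -0.6] turn [0.003, -0.003, -0.002]
```

Request:
arm_command(
  dp=[
    [0,0,-0.1],
    [0,0,-0.25],
    [0.1,-0.1,-0.4],
    [0.2,-0.25,-0.4],
    [0.3,-0.42,-0.4],
  ],
  turn=[
    [0,0,0],
    [0,0,0],
    [0,0,0],
    [0,0,0],
    [0,0,0],
  ],
  jaw=[0.35,0.35,0.35,0.35,0.35],
)

```text
time_s: 29.62
eef_pos: [0.5037, -0.1781, 0.1472]
eef_rot: [0.001, 1.0, -0.001, 0.001]
wrist_force: [0.2, 0.1, -0.7]
opening: 0.428
grasp_force: 60.0
```

Request:
arm_command(
  dp=[
    [0.1,-0.12,0],
    [0.188,-0.227,0],
    [0.188,-0.227,0.15],
    [0.188,-0.227,0.3],
    [0.188,-0.227,0.3],
  ],
  turn=[
    [0,0,0],
    [0,0,0],
    [0,0,0],
    [0,0,0],
    [0,0,0],
  ],
  jaw=[0.35,0.35,0.35,0.35,0.35],
)

```text
time_s: 30.25
eef_pos: [0.5471, -0.1205, 0.0682]
eef_rot: [-0.001, 1.0, -0.0, -0.003]
wrist_force: [0.2, 0.9, -0.9]
opening: 0.425
grasp_force: 60.1
```

Request:
arm_command(
  dp=[
    [0,0,0],
    [0,0,0],
  ],
  turn=[
    [0,0,0],
    [0,0,0],
  ],
  jaw=[0.35,0.35],
)

```text
time_s: 30.5
eef_pos: [0.5509, -0.1225, 0.0727]
eef_rot: [0.001, 1.0, -0.001, 0.002]
wrist_force: [-0.2, 0.2, -0.6]
opening: 0.426
grasp_force: 60.1
```

```bash
python3 - <<'E'
from h import *
go((0.550,-0.122,0.0495),-np.pi/2)
E
```

```text
TCP [ 0.5509 -0.1225  0.0727] yaw -1.572 dp [-0.004, -0.002, 0.093] turn [0.003, -0.006, -0.003]
```

Request:
arm_command(
  dp=[
    [-0.003,0,0.04],
    [-0.003,0,0.07],
    [-0.003,0,0.085],
    [-0.003,0,0.085],
    [-0.003,0,0.085],
  ],
  turn=[
    [0,0,0],
    [0,0,0],
    [0,0,0],
    [0,0,0],
    [0,0,0],
  ],
  jaw=[0.35,0.35,0.35,0.35,0.35],
)

```text
time_s: 31.12
eef_pos: [0.5487, -0.1216, 0.0492]
eef_rot: [-0.0, 1.0, -0.001, -0.0]
wrist_force: [-0.1, 0.9, 0.5]
opening: 0.429
grasp_force: 60.2
```

```bash
python3 - <<'E'
from h import *
go((0.550,-0.122,0.0491),-np.pi/2); print(get_obs()["wrist_force"])
E
```

```text
TCP [ 0.5487 -0.1216  0.0492] yaw -1.572 dp [0.005, 0.001, 0.0] turn [-0.0, 0.0, -0.002]
[-0.10333455  0.86770925  0.50853327]
```

Request:
arm_command(
  dp=[
    [0,0,0],
    [0,0,0],
    [0,0,0],
    [0,0,-0.1],
    [0,0,-0.3],
  ],
  turn=[
    [0,0,0],
    [0,0,0],
    [0,0,0],
    [0,0,0],
    [0,0,0],
  ],
  jaw=[0.6,0.65,0.65,0.65,0.65],
)

```text
time_s: 31.75
eef_pos: [0.5468, -0.1209, 0.1228]
eef_rot: [-0.001, 1.0, -0.001, -0.003]
wrist_force: [1.2, -0.6, 0.4]
opening: 0.654
grasp_force: 0.0
```

Request:
arm_command(
  dp=[
    [0,0,-0.2],
    [-0.1,0.2,-0.35],
    [-0.22,0.4,-0.35],
    [-0.33,0.6,-0.35],
    [-0.44,0.8,-0.35],
  ],
  turn=[
    [0,0,0],
    [0,0,0],
    [0,0,0],
    [0,0,0],
    [0,0,0],
  ],
  jaw=[0.65,0.65,0.65,0.65,0.65],
)

```text
time_s: 32.38
eef_pos: [0.4375, -0.323, 0.2122]
eef_rot: [0.0, 1.0, -0.001, 0.0]
wrist_force: [-0.1, -0.1, -0.6]
opening: 0.651
grasp_force: 0.0
```

Request:
arm_command(
  dp=[
    [-0.085,0.16,0],
    [-0.085,0.16,0],
    [-0.085,0.16,0.15],
    [-0.085,0.16,0.15],
  ],
  turn=[
    [0,0,0],
    [0,0,0],
    [0,0,0],
    [0,0,0],
  ],
  jaw=[0.65,0.65,0.65,0.65],
)

```text
time_s: 32.88
eef_pos: [0.4161, -0.3589, 0.1715]
eef_rot: [-0.003, 1.0, -0.0, -0.002]
wrist_force: [-0.2, 0.2, 0.4]
opening: 0.648
grasp_force: 0.0
```

```bash
python3 - <<'E'
from h import *
go((0.416,-0.362,0.046),-np.pi/2); print(get_obs()["wrist_force"])
E
```

```text
TCP [ 0.4161 -0.3589  0.1715] yaw -1.571 dp [0.001, 0.015, 0.502] turn [-0.01, 0.007, -0.001]
[-0.2027924   0.22883861  0.39523849]
```

Request:
arm_command(
  dp=[
    [0,0.005,0.12],
    [0,0.005,0.24],
    [0,0.005,0.36],
    [0,0.005,0.48],
    [0,0.005,0.48],
  ],
  turn=[
    [0,0,0],
    [0,0,0],
    [0,0,0],
    [0,0,0],
    [0,0,0],
  ],
  jaw=[0.65,0.65,0.65,0.65,0.65],
)

```text
time_s: 33.5
eef_pos: [0.4168, -0.3609, 0.0532]
eef_rot: [-0.002, 1.0, -0.0, -0.001]
wrist_force: [-1.0, -0.3, 0.5]
opening: 0.649
grasp_force: 0.0
```

Request:
arm_command(
  dp=[
    [0,0,0],
    [0,0,0],
  ],
  turn=[
    [0,0,0],
    [0,0,0],
  ],
  jaw=[0.65,0.65],
)

```text
time_s: 33.75
eef_pos: [0.4182, -0.3638, 0.0562]
eef_rot: [0.001, 1.0, -0.0, 0.001]
wrist_force: [0.3, -0.6, -0.4]
opening: 0.652
grasp_force: 0.0
```

Request:
arm_command(
  dp=[
    [-0.005,-0.006,0.039],
    [-0.005,-0.006,0.039],
    [-0.005,-0.006,0.039],
    [-0.005,-0.006,0.039],
    [-0.005,-0.006,0.039],
  ],
  turn=[
    [0,0,0],
    [0,0,0],
    [0,0,0],
    [0,0,0],
    [0,0,0],
  ],
  jaw=[0.65,0.65,0.3,0.3,0.3],
)

```text
time_s: 34.38
eef_pos: [0.4162, -0.3617, 0.0449]
eef_rot: [0.0, 1.0, -0.001, 0.0]
wrist_force: [0.9, -0.4, 2.7]
opening: 0.353
grasp_force: 59.4
```

Request:
arm_command(
  dp=[
    [0,0,0],
    [0,0,0],
    [0,0,0],
  ],
  turn=[
    [0,0,0],
    [0,0,0],
    [0,0,0],
  ],
  jaw=[0.3,0.3,0.3],
)

```text
time_s: 34.75
eef_pos: [0.4162, -0.3617, 0.0449]
eef_rot: [0.0, 1.0, -0.001, 0.0]
wrist_force: [0.4, -0.4, 4.2]
opening: 0.356
grasp_force: 59.6
```

```bash
python3 - <<'E'
from h import *
T=tool(); z=T[2,3]; print("place z",z+.002,get_obs()["grasp_force"]); go((0.5515,-0.049,z+.17),-np.pi/2)
E
```

```text
place z 0.04692508236592803 59.6251324005425
TCP [ 0.4162 -0.3617  0.0449] yaw -1.572 dp [0.54, -1.251, -0.681] turn [0.002, -0.001, -0.002]
```

Request:
arm_command(
  dp=[
    [0,0,-0.1],
    [0,0,-0.3],
    [0,0,-0.5],
    [0.1,-0.1,-0.64],
    [0.15,-0.31,-0.64],
  ],
  turn=[
    [0,0,0],
    [0,0,0],
    [0,0,0],
    [0,0,0],
    [0,0,0],
  ],
  jaw=[0.3,0.3,0.3,0.3,0.3],
)

```text
time_s: 35.38
eef_pos: [0.4555, -0.2855, 0.2078]
eef_rot: [0.002, 1.0, -0.002, 0.002]
wrist_force: [0.1, -0.2, -1.7]
opening: 0.35
grasp_force: 59.6
```

Request:
arm_command(
  dp=[
    [0.08,-0.2,0],
    [0.16,-0.4,0],
    [0.24,-0.6,0],
    [0.32,-0.8,0],
    [0.388,-0.94,0],
  ],
  turn=[
    [0,0,0],
    [0,0,0],
    [0,0,0],
    [0,0,0],
    [0,0,0],
  ],
  jaw=[0.3,0.3,0.3,0.3,0.3],
)

```text
time_s: 36.0
eef_pos: [0.5505, -0.0463, 0.2036]
eef_rot: [-0.0, 1.0, 0.0, -0.001]
wrist_force: [-0.3, -0.1, -1.5]
opening: 0.354
grasp_force: 59.6
```

Request:
arm_command(
  dp=[
    [0,0,0],
    [0,0,0],
    [0,0,0],
  ],
  turn=[
    [0,0,0],
    [0,0,0],
    [0,0,0],
  ],
  jaw=[0.3,0.3,0.3],
)

```text
time_s: 36.38
eef_pos: [0.5503, -0.0499, 0.2042]
eef_rot: [-0.0, 1.0, -0.001, -0.0]
wrist_force: [0.1, 0.8, -1.5]
opening: 0.35
grasp_force: 59.6
```

```bash
python3 - <<'E'
from h import *
print(get_obs()["grasp_force"]); go((0.5507,-0.049,.0475),-np.pi/2)
E
```

```text
59.5961578655988
TCP [ 0.5503 -0.0499  0.2042] yaw -1.573 dp [0.002, -0.003, 0.627] turn [-0.0, 0.002, -0.005]
```

Request:
arm_command(
  dp=[
    [0.002,-0.003,0.15],
    [0.002,-0.003,0.3],
    [0.002,-0.003,0.45],
    [0.002,-0.003,0.57],
    [0.002,-0.003,0.57],
  ],
  turn=[
    [0,0,0],
    [0,0,0],
    [0,0,0],
    [0,0,0],
    [0,0,0],
  ],
  jaw=[0.3,0.3,0.3,0.3,0.3],
)

```text
time_s: 37.0
eef_pos: [0.5489, -0.0486, 0.0597]
eef_rot: [-0.001, 1.0, -0.002, -0.003]
wrist_force: [0.9, 0.1, -0.7]
opening: 0.348
grasp_force: 59.6
```

Request:
arm_command(
  dp=[
    [0,0,0],
    [0,0,0],
  ],
  turn=[
    [0,0,0],
    [0,0,0],
  ],
  jaw=[0.3,0.3],
)

```text
time_s: 37.25
eef_pos: [0.5526, -0.0489, 0.0639]
eef_rot: [0.0, 1.0, -0.001, 0.002]
wrist_force: [-0.3, -0.5, -1.1]
opening: 0.354
grasp_force: 59.6
```

```bash
python3 - <<'E'
from h import *
print(get_obs()["grasp_force"]); go((0.5507,-0.049,.0471),-np.pi/2)
E
```

```text
59.60974504239857
TCP [ 0.5526 -0.0489  0.0639] yaw -1.572 dp [-0.008, 0.001, 0.067] turn [0.002, -0.006, -0.003]
```

Request:
arm_command(
  dp=[
    [-0.006,0,0.03],
    [-0.006,0,0.055],
    [-0.006,0,0.063],
    [-0.006,0,0.063],
    [-0.006,0,0.063],
  ],
  turn=[
    [0,0,0],
    [0,0,0],
    [0,0,0],
    [0,0,0],
    [0,0,0],
  ],
  jaw=[0.3,0.3,0.3,0.3,0.3],
)

```text
time_s: 37.88
eef_pos: [0.5499, -0.0481, 0.0469]
eef_rot: [-0.0, 1.0, -0.0, -0.0]
wrist_force: [-3.2, 0.6, 7.1]
opening: 0.35
grasp_force: 60.4
```

```bash
python3 - <<'E'
from h import *
print(get_obs()["wrist_force"]); go((0.5507,-0.049,.0471),-np.pi/2)
E
```

```text
[-3.19093894  0.61307494  7.10289568]
TCP [ 0.5499 -0.0481  0.0469] yaw -1.572 dp [0.003, 0.003, -0.001] turn [-0.0, 0.0, -0.002]
```

In contact with the tray floor; now release, rise and look.

Request:
arm_command(
  dp=[
    [0,0,0],
    [0,0,0],
    [0,0,0],
    [0,0,-0.1],
    [0,0,-0.3],
  ],
  turn=[
    [0,0,0],
    [0,0,0],
    [0,0,0],
    [0,0,0],
    [0,0,0],
  ],
  jaw=[0.6,0.65,0.65,0.65,0.65],
)

```text
time_s: 38.5
eef_pos: [0.5478, -0.0477, 0.1197]
eef_rot: [-0.001, 1.0, -0.001, -0.003]
wrist_force: [1.0, 0.6, -0.3]
opening: 0.651
grasp_force: 0.0
```

Request:
arm_command(
  dp=[
    [0,0,-0.2],
    [0,0,-0.4],
    [-0.1,0.14,-0.6],
    [-0.1,0.14,-0.6],
    [-0.1,0.14,-0.6],
  ],
  turn=[
    [0,0,0],
    [0,0,0],
    [0,0,0],
    [0,0,0],
    [0,0,0],
  ],
  jaw=[0.65,0.65,0.65,0.65,0.65],
)

```text
time_s: 39.12
eef_pos: [0.5246, -0.0832, 0.271]
eef_rot: [-0.0, 1.0, -0.001, -0.0]
wrist_force: [0.5, -1.1, -0.4]
opening: 0.653
grasp_force: 0.0
```

```bash
python3 - <<'E'
from h import *
im,K,M=shot("wrist"); print(tool()[:3,3].round(4))
def ell(nm,w,lo,hi,z):
    u0,u1,v0,v1=w
    for c in blobs(im[v0:v1,u0:u1],lo,hi,60):
        P=ray(K,M,c.reshape(-1,2)+np.array([u0,v0]),z).astype(np.float32)*1000; e=cv2.fitEllipse(cv2.convexHull(P)); print(nm,np.round(e[0],1),np.round(e[1],1))
def win(P,r):
    u,v=proj(K,M,P)[0].astype(int); return (u-r,u+r,v-r,v+r)
ell("cap",win((.5485,-.1223,.106),25),(100,150,120),(125,255,255),.106)
ell("bulb",win((.548,-.05,.108),22),(0,0,0),(179,255,28),.106)
a=np.linspace(0,6.28,60)
for c,r,z in (((.598,-.085),.0285,.048),((.5485,-.1223),.0115,.106),((.548,-.05),.0065,.108),((.4228,.2018),.0315,.039)):
    q=proj(K,M,np.c_[c[0]+r*np.cos(a),c[1]+r*np.sin(a),0*a+z]); cv2.polylines(im,[q.astype(np.int32)],True,(0,255,0),1)
cv2.imwrite("pics/w7.png",im)
E
```

```text
[ 0.5242 -0.0827  0.27  ]
cap [ 547.9 -120.2] [21.2 21.5]
bulb [548.4 -50.7] [12.1 14.5]
```

View pics/w7.png

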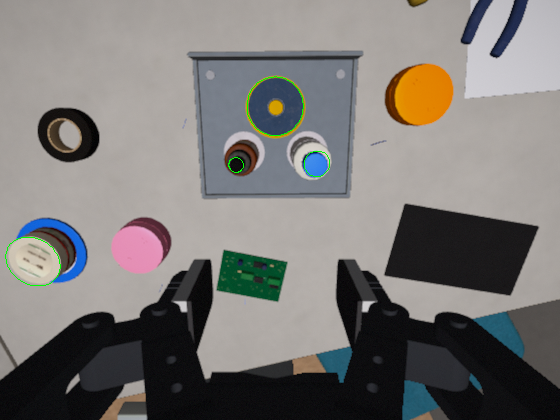

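Everything lines up with its predicted circle: reel (276,106), flux (236,165), cleaner (317,163), pot (35,259). Tape and board look undisturbed. I'll hand in.

```bash
python3 -c "
from bench import *
print(hand_in())"
```

```text
the job is handed in; nothing more can be done
None
```

The job is handed in, with no verdict returned: in the last wrist picture the pot is on the work pad, the reel on the yellow place and each bottle on its own spot, all upright within about 3 mm of target, with tape and board left alone.

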